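# Open a blower and turn its impeller once by hand

### The job

Check that the small blower runs freely: lift the loose lid off the blue housing by its black knob and set it down gently, knob up, on the middle of the round cork pad. Then push the impeller inside by its vanes one full turn counter-clockwise (seen from above) and leave the red vane back at the yellow pointer where it started. Keep the lid upright and leave the aluminium block, the vee block and the brown jar where they are.

Things in the scene. Friction and masses are not known exactly. Their poses are not given: they have to be found in the camera images.
- housing: Blue round blower housing, fixed to the bench, open at the top under the lid: 150 mm outside, 140 mm inside, rim 70 mm above the bench. Origin at the centre of its underside, on the bench, on the impeller's axis; z up. Its x axis points to the small yellow pointer that sticks out 8 mm from the outside of the rim. Place and yaw differ every time.
- impeller (a joint): Angle of the impeller in the housing, rad, about the housing's vertical axis; counter-clockwise seen from above is positive; 0 at the start, with the red vane at the yellow pointer; one full turn is 6.283. It turns with slight friction (about 1.5 N at 40 mm radius), stays where it is left, and can be reached only with the lid off.
- impeller_hub (a point): Top of the impeller's hub, on the axis, 54 mm above the bench; turns with the impeller, x along the red vane. Hub 28 mm across. Four flat radial vanes 90 degrees apart, the one at angle 0 red, the others bare aluminium; each 4 mm thick, from 12 to 62 mm off the axis, upper edge 47 mm, lower edge 13 mm above the bench (on a disc).
- lid: Loose round steel lid, 146 mm across, about 0.35 kg. It lies on the housing's rim, held from shifting by a register ring 132 mm across and 8 mm deep that hangs loosely inside the rim (4 mm play all round). Origin at the centre of the underside of the register ring (62 mm above the bench at the start, 6 mm when it lies on the pad); z up through the knob. The plate is from 8 to 15 mm above the origin.
- lid_knob (a point): Centre of the round black knob on the lid, 38 mm above the lid's origin. The knob is 34 mm across and 24 mm high (26 to 50 mm above the lid's origin), on a neck 16 mm across.
- pad_centre (a point): Centre of the upper face of the round cork pad, 160 mm across and 6 mm thick, fixed on the bench. The pad is on the left or the right of the housing, in changing places.
- alu_block_mid (a point): Centre of a bystander: bare aluminium block, 45x60x32 mm, behind the work. Leave it alone.
- v_block_mid (a point): Centre of a bystander: grey steel vee block, 50x60x40 mm, behind the work. Leave it alone.
- brown_jar_mid (a point): Centre of a bystander: brown jar with black lid, 58 mm across and 89 mm high, at the left front. Leave it alone.
- capstan_unit: Green tailstock with four long spokes with black ball knobs, 321 mm high, fixed at the right rear of the work; not used. Origin at the centre of its underside. Its spokes reach 94 mm forward (-x) and 160 mm to the left (+y) of the origin: an arm that swings in from the right must pass in front of it or over it. In front of it stands a low machine vice (112 mm high).

How it is judged:
By the outcome, as a careful person would: the job done as asked, in the order asked, and still so for the second after the job is handed in, with the robot touching nothing.
It also fails if it takes over 62 s, if anything falls off the work surface, if the arm or the gripper's body presses on something with over 40 N, if the wrist force passes 120 N, or if a joint passes its speed limit or range.

### The arm

A 7-joint arm with a two-finger parallel gripper is mounted at the origin on a cart in front of the work surface, level with it; the furniture and walls round the work are solid. World frame = base frame: x ahead of the robot, y to its left, z up, the work surface at z = 0. Lengths are in m, angles in rad, forces in N, time in s.
With the tool pointing down it reaches from about 0.425 to 0.825 m from the base axis. Payload 3.6 kg.
Tool frame: the origin (TCP) lies where the fingers leave the gripper's body, on its centre line; the fingertips stand 73 mm ahead of it and the grasp point (between the pads) lies 54 mm ahead of it; x points along the fingers, y is the direction in which the jaws open and shut, and the axes are right-handed (so a half turn about x gives the same grasp; the last joint's range is limited). The gripper opens to 85 mm and grips with 20 to 120 N. Pads are 22 mm wide; open, the fingers measure 114 mm over their backs; the gripper's body (76 mm by 85 mm) begins 54 mm behind the grasp point. The pads swing forward as they close: fully open they stand 13 mm farther back than shut.
Start: joints at [-1.371, 0.615, -0.013, 1.423, 0.008, 1.103, -0.04], TCP at [0.145, 0.633, 0.304] pointing down, gripper open.
Joint ranges: [-3.12, 3.12], [-0.3, 2.06], [-1.34, 1.32], [0.26, 2.42], [-1.36, 4.5], [0.01, 1.98], [-2.84, 2.84]. Speed limits (rad/s): [2.79, 2.79, 3.14, 3.14, 3.14, 3.14, 3.14].

### API

Orientations are given as a unit quaternion [x, y, z, w].
In Python, from station import arm, snapshot, camera_info, ticket gives the robot as it stands. Calls block until the motion is done:
- arm.movep(position, orientation): joint-space move of the TCP to a pose.
- arm.line_to(position, velocity=0.15, ori=None): straight line of the TCP; ori=None keeps the orientation; velocity is the mean speed in m/s.
- arm.move_j(angles): joint-space move.
- arm.move_gripper(opening, effort=None): opening from 0.0 (shut) to 1.0 (fully open); effort is the grip in N (None keeps the last); returns when the fingers have stopped.
- arm.pause(seconds).
- arm.ik(position, orientation): joint angles nearest the present ones, or None.
- snapshot(name): name is "side" or "top" or "wrist"; returns the picture (480x640x3 uint8, blue, green, red); there is no depth.
- camera_info(name): a dict with "fx", "fy", "cx", "cy" (pixels), "R" (3x3) and "t" (3): a world point X has camera coordinates R X + t; the wrist camera has in their place "T_tool_cam" (4x4, takes a point from camera to tool coordinates, whose origin is the TCP and whose axes are the tool frame's). Camera axes: x right, y down, z forward; pixel columns grow to the right and rows downward; lengths in m; the calibration is good to about 2 mm. A picture is of the moment at which its call begins: read the wrist's pose just before it. camera_info takes no time and is no camera call.
A pose or a line that the arm cannot do raises arm.MotionError and nothing moves.
- ticket.finish_job(): hands the job in, once; it reports no verdict.
Readings, each from a call of its own:
- arm.read_time(): time.
- arm.read_joint_positions(): joint angles.
- arm.read_dq(): joint speeds.
- arm.read_effort(): joint torques, N m.
- arm.read_tool_pos(): TCP position.
- arm.read_eef_rot(): TCP orientation.
- arm.read_ft_force(): force on the tool from outside, world axes, zero at the start.
- arm.read_wrist_torque(): the same for the moment, N m.
- arm.read_opening(): opening from 0.0 (shut) to 1.0 (fully open).
Only numpy, scipy, OpenCV 4.12 (cv2) and the standard library are available. Lean on these libraries where they do the work, as an engineer would, in place of code of your own. Each camera call takes 0.05 s, during which the arm holds its last target. There are 200 camera calls.

## Working session

There is one attempt and no reset: what is moved stays moved. The work goes in short steps, each a Python script; the robot and the scene stay as the last script left them, time stands still between calls to the robot, and variables do not carry over. Pictures are saved under pics/ and viewed, about 8 in all and at most 12, crops included, and the job is handed in when it is done.

```bash
ls; mkdir -p pics; python3 - <<'E'
from station import arm, snapshot, camera_info
import cv2, numpy as np
for n in("top","side"):
    cv2.imwrite(f"pics/{n}0.png",snapshot(n)); c=camera_info(n); print(n,c)
print(camera_info("wrist")); print(arm.read_time(),arm.read_tool_pos(),arm.read_eef_rot(),arm.read_joint_positions(),arm.read_ft_force())
E
```

```text
pics
top {'fx': 498.0138029485642, 'fy': 498.0138029485642, 'cx': 325.7179964177815, 'cy': 233.10259395329498, 'R': array([[ 0.00273334, -0.99985239, -0.01696252],
       [-0.99521075, -0.00106237, -0.0977468 ],
       [ 0.09771435,  0.01714846, -0.99506675]]), 't': array([0.10999259, 0.57462265, 1.3802627 ])}
side {'fx': 618.2968812920997, 'fy': 618.2968812920997, 'cx': 326.85204596017223, 'cy': 256.1552836076785, 'R': array([[ 0.99863743,  0.05195503, -0.00489416],
       [ 0.03041269, -0.65563831, -0.75446237],
       [-0.04240691,  0.75328552, -0.65632505]]), 't': array([-0.56512935,  0.12716379,  1.38891188])}
{'fx': 341.57584310378974, 'fy': 341.57584310378974, 'cx': 321.04667108975235, 'cy': 243.85007417537122, 'T_tool_cam': array([[-6.10535739e-04, -3.19426785e-01,  9.47610762e-01,
        -6.95511130e-02],
       [ 9.99999739e-01, -5.62005046e-04,  4.54845102e-04,
        -1.32387171e-03],
       [ 3.87272321e-04,  9.47610792e-01,  3.19427045e-01,
        -8.10008482e-02],
       [ 0.00000000e+00,  0.00000000e+00,  0.00000000e+00,
         1.00000000e+00]])}
0.1 [0.14538697 0.63298767 0.30283307] [ 0.07881898  0.70268905 -0.08047868  0.70252321] [-1.37150162  0.61583437 -0.01262769  1.42477781  0.00810845  1.10338957
 -0.0404442 ] [ 0.10896059 -0.10040049 -0.25025868]
```

View pics/top0.png

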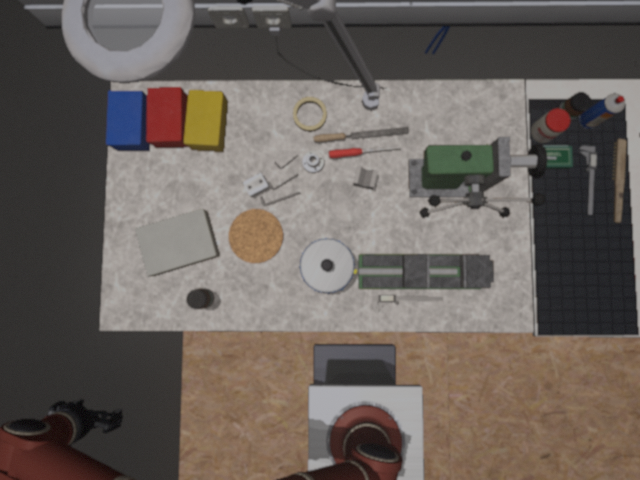

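View pics/side0.png

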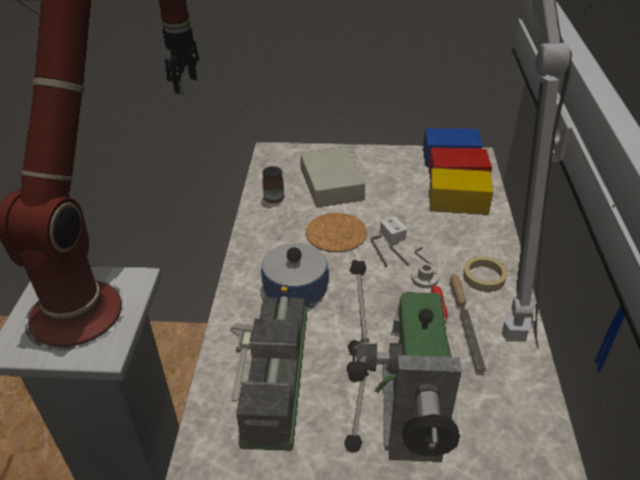

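The top view shows the housing and lid at about (327,265), with the pointer near (355,271). The cork pad is at (256,236), to the left of the housing, and the jar at (200,299). The side view agrees. Next I'll enlarge the work area.

```bash
cat > h.py <<'E'
import cv2, numpy as np
from scipy.spatial.transform import Rotation as Ro
from station import arm, snapshot, camera_info, ticket
def cam(n):
    c=camera_info(n)
    if n!="wrist": return c,np.array(c["R"]),np.array(c["t"])
    T=np.eye(4);T[:3,:3]=Ro.from_quat(arm.read_eef_rot()).as_matrix();T[:3,3]=arm.read_tool_pos()
    W=np.linalg.inv(T@c["T_tool_cam"]); return c,W[:3,:3],W[:3,3]
def ray(C,u,v,z):
    c,R,t=C; d=R.T@[(u-c["cx"])/c["fx"],(v-c["cy"])/c["fy"],1]; o=-R.T@t
    return o+d*(z-o[2])/d[2]
def proj(C,X):
    c,R,t=C; p=R@X+t; return np.array([c["fx"]*p[0]/p[2]+c["cx"],c["fy"]*p[1]/p[2]+c["cy"]])
def down(yaw):  # tool x down, jaw direction (tool y) at yaw in world xy
    x=np.array([0,0,-1.]);y=np.array([np.cos(yaw),np.sin(yaw),0]);return Ro.from_matrix(np.c_[x,y,np.cross(x,y)]).as_quat()
E
python3 - <<'E'
from h import *
a=cv2.imread("pics/top0.png")[200:312,210:370]; b=cv2.imread("pics/side0.png")[200:312,240:400]
cv2.imwrite("pics/crop1.png",cv2.resize(a,None,fx=5,fy=5,interpolation=cv2.INTER_CUBIC))
cv2.imwrite("pics/crop2.png",cv2.resize(b,None,fx=5,fy=5,interpolation=cv2.INTER_CUBIC))
C=cam("top")
im=cv2.imread("pics/top0.png");hsv=cv2.cvtColor(im,cv2.COLOR_BGR2HSV)
for nm,lo,hi,box in(("cork",(5,70,80),(22,255,255),(220,200,295,270)),("yellow",(22,100,80),(35,255,255),(340,250,370,290))):
    m=cv2.inRange(hsv,lo,hi);k=np.zeros_like(m);x0,y0,x1,y1=box;k[y0:y1,x0:x1]=m[y0:y1,x0:x1]
    v,u=np.nonzero(k);print(nm,len(u),u.mean(),v.mean(),ray(C,u.mean(),v.mean(),.006 if nm=="cork" else .068))
S=cam("side");print("jar",ray(C,198,299,.08))
E
```

```text
cork 2291 255.42383238760365 235.61152335224793 [0.56919769 0.31408378 0.006     ]
yellow 12 354.9166666666667 271.1666666666667 [0.46633    0.03045809 0.068     ]
jar [0.39000839 0.45510332 0.08      ]
```

View pics/crop1.png

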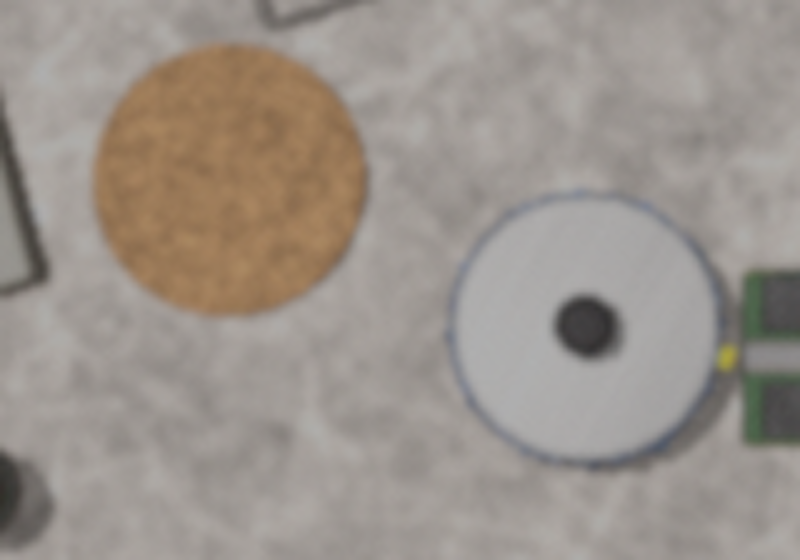

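View pics/crop2.png

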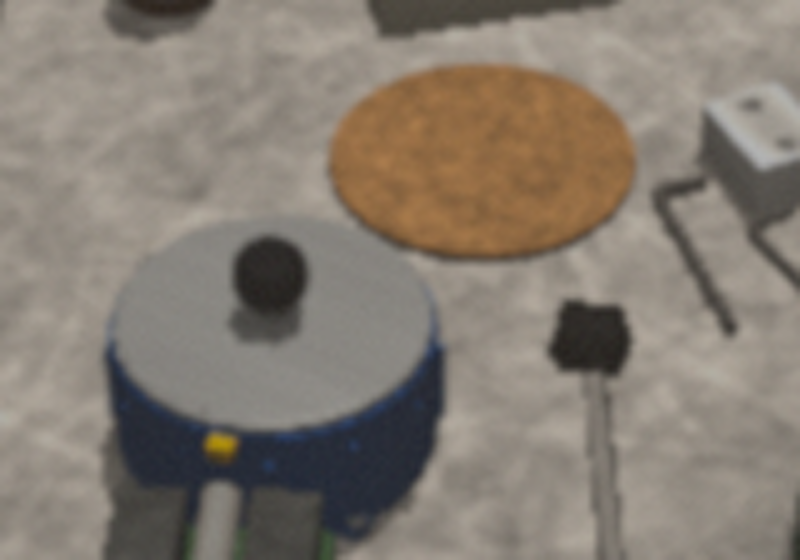

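The enlarged crops give the rim circle centre at crop (586,329), the knob at (587,326), the pointer at (727,357) and the pad at (231,180). Now I'll work out positions, cross-check them against the side view, and test IK.

```bash
python3 - <<'E'
from h import *
f=lambda x,y,o:((x+.5)/5-.5+o[0],(y+.5)/5-.5+o[1])
T=cam("top");S=cam("side")
t=lambda x,y,z:ray(T,*f(x,y,(210,200)),z); s=lambda x,y,z:ray(S,*f(x,y,(240,200)),z)
print("rim top",t(586.5,329,.07)); kt=t(587,326,.108); print("knob top",kt)
print("knob side",s(270,275,.103)); print("lid side", s(274,323,.077))
print("pad top",t(230.5,180.5,.006),"side",s(482,160,.006))
print("ptr top",t(727,357,.068),"side",s(221,443,.068))
print("vice edge",t(745,355,.06),t(762,300,.11))
H=np.array([*t(586.5,329,.07)[:2],0])
for y in np.deg2rad(range(-90,271,30)):
    o=down(y); js=[arm.ik(p,o) for p in ([H[0],H[1],.25],[H[0],H[1],.155],[.569,.314,.2],[.569,.314,.1],[H[0]-.04,H[1],.11],[H[0],H[1]-.04,.11])]
    print(round(np.rad2deg(y)),[None if j is None else np.round(j,2).tolist() for j in js[:1]],[j is not None for j in js])
E
```

```text
rim top [0.48180606 0.1069112  0.07      ]
knob top [0.48213759 0.10609171 0.108     ]
knob side [0.48679512 0.10329839 0.103     ]
lid side [0.48783134 0.10032754 0.077     ]
pad top [0.56894253 0.3132816  0.006     ] side [0.57341133 0.31022348 0.006     ]
ptr top [0.46678404 0.03022957 0.068     ] side [0.47065374 0.03100423 0.068     ]
vice edge [0.46807865 0.02002304 0.06      ] [0.4960262  0.01335418 0.11      ]
-90 [[-0.76, 0.54, 0.75, 1.95, -0.49, 0.84, -1.32]] [True, True, True, True, True, True]
-60 [[-0.69, 0.51, 0.64, 1.95, -0.41, 0.81, -0.88]] [True, True, True, True, True, True]
-30 [[-0.62, 0.49, 0.52, 1.95, -0.33, 0.79, -0.44]] [True, True, True, True, True, True]
0 [[-0.54, 0.47, 0.4, 1.94, -0.26, 0.78, 0.01]] [True, True, True, True, True, True]
30 [[-0.46, 0.46, 0.29, 1.94, -0.18, 0.77, 0.45]] [True, True, True, True, True, True]
60 [[-0.38, 0.45, 0.17, 1.94, -0.1, 0.76, 0.89]] [True, True, True, True, True, True]
90 [[-0.3, 0.44, 0.05, 1.94, -0.03, 0.76, 1.34]] [True, True, True, True, True, True]
120 [[-0.21, 0.44, -0.07, 1.93, 0.04, 0.76, 1.79]] [True, True, True, True, True, True]
150 [[-0.12, 0.45, -0.2, 1.93, 0.13, 0.77, 2.22]] [True, True, True, True, True, True]
180 [[-0.01, 0.47, -0.37, 1.93, 0.23, 0.79, 2.64]] [True, True, True, True, True, True]
210 [[-0.95, 0.69, 1.13, 1.96, -0.76, 1.0, -2.07]] [True, True, True, True, True, True]
240 [[-0.95, 0.69, 1.13, 1.96, -0.76, 1.0, -1.54]] [True, True, True, True, True, True]
270 [[-0.76, 0.54, 0.75, 1.95, -0.49, 0.84, -1.32]] [True, True, True, True, True, True]
```

Top and side agree to about 5 mm, so I'll take the mean, hover above the knob and refine with the wrist camera.

```bash
python3 - <<'E'
from h import *
arm.movep([.4845,.1045,.26],down(np.pi/2)); 
C=cam("wrist"); im=snapshot("wrist"); cv2.imwrite("pics/w1.png",im); np.savez("pics/w1.npz",R=C[1],t=C[2])
print(arm.read_time(),arm.read_tool_pos(),arm.read_joint_positions().round(2),arm.read_opening())
for n,p in dict(knobtop=[.4845,.1045,.112],ptr=[.4687,.0306,.068],lidc=[.4845,.1045,.077]).items(): print(n,proj(C,np.array(p)).round(1))
E
```

```text
2.4 [0.48451594 0.10565015 0.26002174] [-0.3   0.43  0.06  1.92 -0.04  0.79  1.35] 0.9936402615380185
knobtop [321.3 254.8]
ptr [227.3 216.3]
lidc [321.2 239. ]
```

View pics/w1.png

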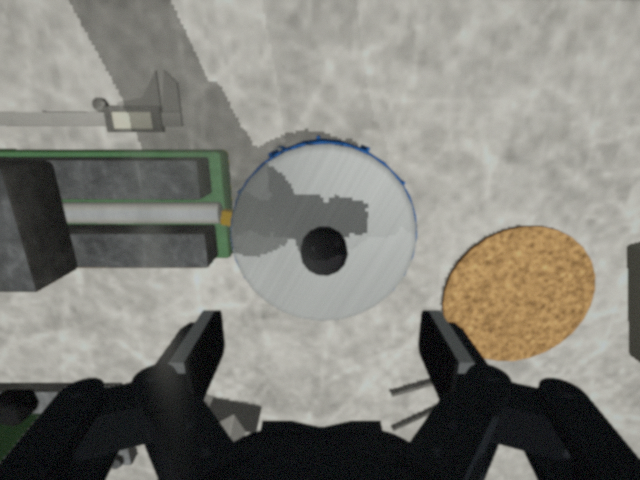

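The wrist view shows the knob top at about (324,250) and the lid spanning u 232–417 and v 143–320. The pointer is at (227,218), and the pad is at right around (520,292). The vice's high jaw is only at u<75; the part of it near the housing is low.

```bash
python3 - <<'E'
from h import *
d=np.load("pics/w1.npz");C=(camera_info("wrist"),d["R"],d["t"]);im=cv2.imread("pics/w1.png");hsv=cv2.cvtColor(im,cv2.COLOR_BGR2HSV)
m=cv2.inRange(hsv,(5,70,80),(22,255,255));m[:,:440]=0;m[:215]=0
n,l,st,ce=cv2.connectedComponentsWithStats(cv2.morphologyEx(m,cv2.MORPH_CLOSE,np.ones((5,5))));i=1+st[1:,4].argmax();v,u=np.nonzero(l==i)
P=np.array([ray(C,a,b,.006) for a,b in zip(u,v)]);print("pad",P.mean(0),P.min(0),P.max(0),(P.min(0)+P.max(0))/2)
k=cv2.inRange(hsv[...,2],0,50)[215:290,285:365];v,u=np.nonzero(k)
print("knob px",u.mean()+285,v.mean()+215,u.min()+285,u.max()+285,v.min()+215,v.max()+215, ray(C,u.mean()+285,v.mean()+215,.108))
print("lid",[ray(C,*p,.077).round(4)[:2] for p in((232,228),(417,228),(324,144),(324,320))])
print("ptr",ray(C,227,218,.068), [ray(C,227,218,z)[:2] for z in (.06,.07)])
E
```

```text
pad [0.56659872 0.31319034 0.006     ] [0.49363338 0.23281808 0.006     ] [0.65074991 0.39100886 0.006     ] [0.57219165 0.31191347 0.006     ]
knob px 324.7718120805369 248.61543624161072 302 345 227 273 [0.48143174 0.10688544 0.108     ]
lid [array([0.4757, 0.036 ]), array([0.4755, 0.1781]), array([0.4136, 0.1064]), array([0.5563, 0.107 ])]
ptr [0.47006413 0.03026775 0.068     ] [array([0.47210941, 0.02801578]), array([0.46955281, 0.03083074])]
```

Estimates: knob (0.484,0.1065), housing (0.485,0.1065) with the pointer at −101°, pad (0.571,0.312). Sizes check out: lid 142–143 mm measured, and pointer at 78 mm radius. Next: grasp and lift.

```bash
python3 - <<'E'
from h import *
arm.line_to([.484,.1065,.190],velocity=.15); arm.line_to([.484,.1065,.157],velocity=.06)
print("F",arm.read_ft_force())
arm.move_gripper(0.0,60); print("op",arm.read_opening(),"F",arm.read_ft_force(),arm.read_tool_pos())
arm.line_to([.484,.1065,.165],velocity=.03); print("F",arm.read_ft_force(),arm.read_opening())
arm.line_to([.484,.1065,.235],velocity=.08); arm.pause(.2);print("F",arm.read_ft_force(),arm.read_wrist_torque(),arm.read_opening(),arm.read_time(),arm.read_tool_pos())
cv2.imwrite("pics/side2.png",cv2.resize(snapshot("side")[140:340,220:420],None,fx=3,fy=3))
E
```

```text
F [ 0.24570238 -0.01502969  0.21710625]
op 0.36957789207751685 F [-0.63857598  1.34466802  5.8067866 ] [0.48416592 0.10669553 0.15759364]
F [ 0.26627028 -0.38103259 -2.82088523] 0.3680230217516891
F [-0.6342638  -0.14729062 -2.36970393] [-0.02518381  0.02092926 -0.00971821] 0.3698847288269935 5.9 [0.48379321 0.10644264 0.23450727]
```

View pics/side2.png

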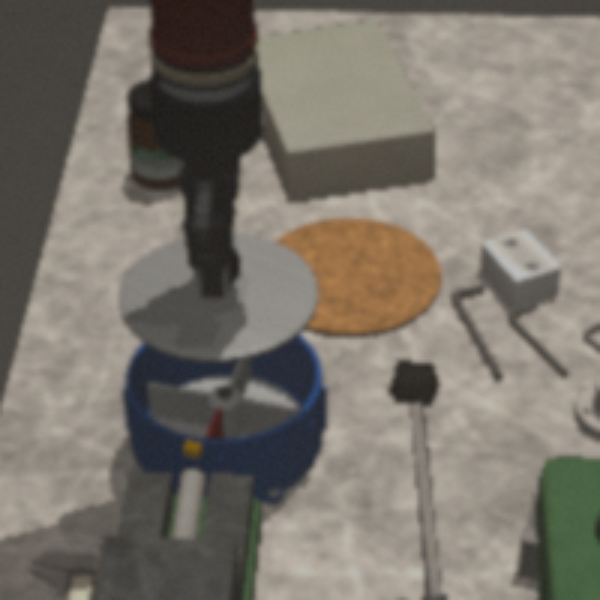

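The lid is lifted level, and the side view shows the red vane at the pointer. Now I'll carry it to the pad and set it down gently.

```bash
python3 - <<'E'
from h import *
P=[.571,.312]
arm.line_to([*P,.235],velocity=.15); arm.line_to([*P,.112],velocity=.1); arm.pause(.2)
f0=arm.read_ft_force()[2]; z=.112; print("f0",f0)
while z>.094:
    z-=.0015; arm.line_to([*P,z],velocity=.02); f=arm.read_ft_force()[2]
    if f-f0>2: break
print("z",z,arm.read_tool_pos(),"F",f,arm.read_time())
cv2.imwrite("pics/side3.png",cv2.resize(snapshot("side")[120:320,220:420],None,fx=3,fy=3))
E
```

```text
f0 -3.36723283295961
z 0.10149999999999999 [0.57127842 0.31211437 0.10177506] F -1.1585545417184857 10.925
```

View pics/side3.png

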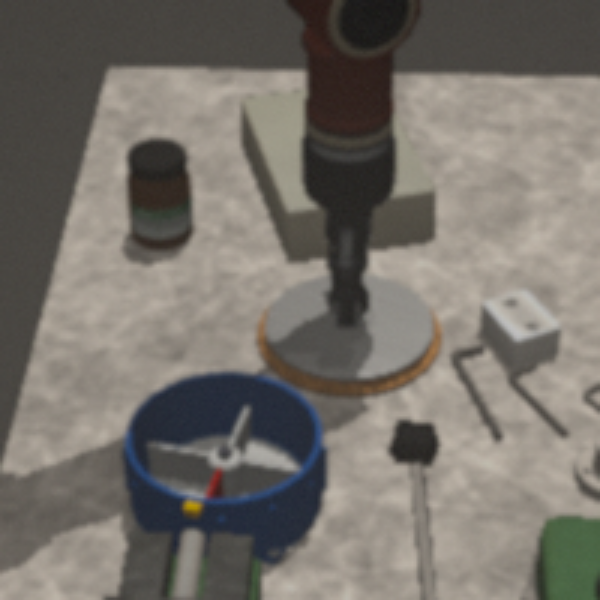

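Contact came at the expected height and the lid sits concentric on the cork. Release, retreat, and look into the housing with the wrist camera.

```bash
python3 - <<'E'
from h import *
arm.line_to([.571,.312,.1010],velocity=.02)
arm.move_gripper(0.8); print("F",arm.read_ft_force())
arm.line_to([.571,.312,.24],velocity=.15); 
arm.line_to([.485,.1065,.24],velocity=.2); arm.move_gripper(0.0,30)
C=cam("wrist"); im=snapshot("wrist"); cv2.imwrite("pics/w2.png",im); np.savez("pics/w2.npz",R=C[1],t=C[2])
print(arm.read_time(),arm.read_tool_pos(),arm.read_opening(),"hub px",proj(C,np.array([.485,.1065,.054])))
E
```

```text
F [-0.57394246  0.30225791  1.32397938]
14.7083 [0.48501026 0.10647204 0.24001316] -0.0010425027113354145 hub px [322.93647809 238.01316878]
```

View pics/w2.png

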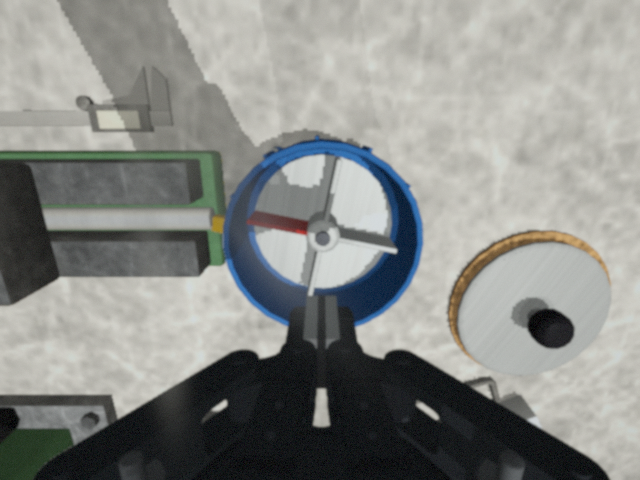

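The lid is on the cork. The hub is at (323,234), the red vane tip at about (249,218), and the pointer at (217,224). The rim's outer edge spans u 222–422 and v 140–328. Next I'll refine the axis and make the pushing circle, stopping about 10° short.

```bash
cat >> h.py <<'E'
def push(H,r,z,ph0,ph1,step=12,v=.07):
    n=max(1,int(np.ceil(abs(ph1-ph0)/step))); fm=0
    for p in np.deg2rad(np.linspace(ph0,ph1,n+1)[1:]):
        arm.line_to([H[0]+r*np.cos(p),H[1]+r*np.sin(p),z],velocity=v)
        f=arm.read_ft_force(); fm=max(fm,np.linalg.norm(f[:2]))
        if np.linalg.norm(f)>15: print("STOP",np.rad2deg(p),f); return False
    print("max F",fm); return True
def phi(th,r,a=11,b=8.5):
    t=np.deg2rad(th); h=a*abs(np.sin(t))+b*abs(np.cos(t))+2; return th-np.rad2deg(np.arcsin(h/r/1000))
E
python3 - <<'E'
from h import *
d=np.load("pics/w2.npz");C=(camera_info("wrist"),d["R"],d["t"])
hub=ray(C,323,234,.054);print("hub",hub)
print("rim",[ray(C,*p,.07)[:2].round(4) for p in((222,228),(422,228),(322,140),(322,328))])
tip=ray(C,249,218,.047);pt=ray(C,217,224,.068);print("red",tip,np.rad2deg(np.arctan2(*(tip-hub)[1::-1])),np.hypot(*(tip-hub)[:2]),"ptr",np.rad2deg(np.arctan2(*(pt-hub)[1::-1])),np.hypot(*(pt-hub)[:2]))
H=[.4845,.1065]; r=.037; p0=np.deg2rad(-147)
print("phi end",phi(-111,r))
e=[H[0]+r*np.cos(p0),H[1]+r*np.sin(p0)]
arm.line_to([*e,.15],velocity=.15); arm.line_to([*e,.109],velocity=.06); f=arm.read_ft_force(); print("in",f)
if np.linalg.norm(f)<6:
    push(H,r,.109,-147,-70)
print(arm.read_time())
cv2.imwrite("pics/side4.png",cv2.resize(snapshot("side")[160:320,220:420],None,fx=4,fy=4,interpolation=cv2.INTER_CUBIC))
E
```

```text
hub [0.48170746 0.10654532 0.054     ]
rim [array([0.4722, 0.0329]), array([0.4723, 0.1786]), array([0.4109, 0.1057]), array([0.5561, 0.1057])]
red [0.47058356 0.04804832 0.047     ] -100.766919436804 0.05954527800768259 ptr -98.76265160386178 0.07858719026642505
phi end -135.45212550481622
in [ 1.00861649 -0.71796945  0.30351543]
max F 1.0918383257502065
18.0917
```

View pics/side4.png

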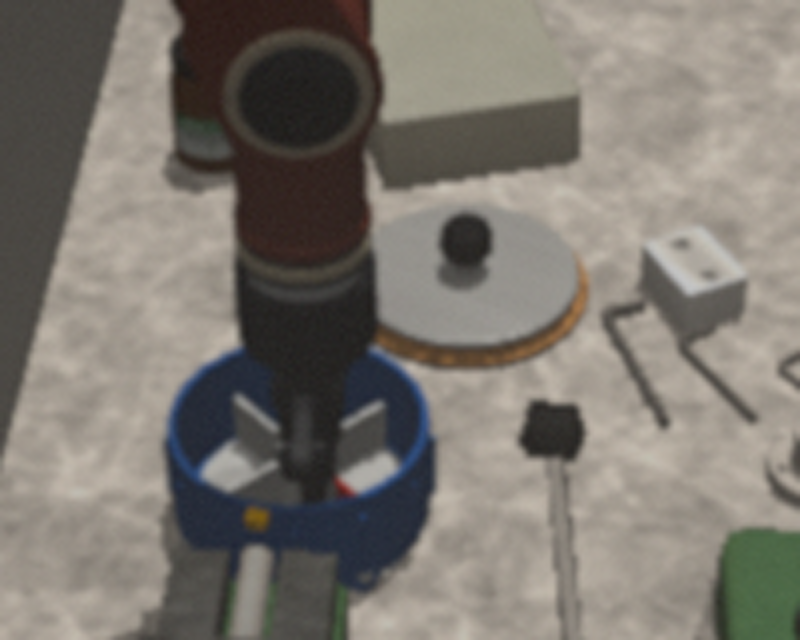

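The red vane has moved ahead of the fingers as intended. I'll continue the turn to about 10° short, retreat, and compare from the same wrist pose as before.

```bash
python3 - <<'E'
from h import *
H=[.4840,.1065]; r=.037
ok=push(H,r,.109,-70,224.5)
t=arm.read_tool_pos();print(ok,arm.read_time(),t)
if ok:
    b=np.deg2rad(214);arm.line_to([H[0]+r*np.cos(b),H[1]+r*np.sin(b),.109],velocity=.07)
    arm.line_to([t[0],t[1],.16],velocity=.12); arm.line_to([.485,.1065,.24],velocity=.2)
    im=snapshot("wrist");cv2.imwrite("pics/w3full.png",im)
    k=lambda i:cv2.resize(i[130:340,210:430],None,fx=1.8,fy=2.4,interpolation=cv2.INTER_CUBIC)
    cv2.imwrite("pics/w3.png",np.hstack([k(cv2.imread("pics/w2.png")),k(im)]))
    C=cam("wrist")
    for n,i in(("w2",cv2.imread("pics/w2.png")),("w3",im)):
        h=cv2.cvtColor(i,cv2.COLOR_BGR2HSV);m=(cv2.inRange(h,(0,120,60),(8,255,255))|cv2.inRange(h,(172,120,60),(180,255,255)))
        m[:140]=0;m[330:]=0;m[:,:225]=0;m[:,420:]=0;v,u=np.nonzero(m)
        P=np.array([ray(C,a,b,.047)[:2] for a,b in zip(u,v)]); q=P.mean(0)-[.4825,.1065]
        vx,vy,_,_=cv2.fitLine(P.astype(np.float32)*1000,cv2.DIST_HUBER,0,.01,.01).ravel()
        print(n,len(u),u.mean(),v.mean(),"ang",np.rad2deg(np.arctan2(q[1],q[0])),"line",np.rad2deg(np.arctan2(vy,vx)))
    print(arm.read_time())
E
```

```text
max F 1.6002977634578148
True 24.5917 [0.45803177 0.07991326 0.10898964]
w2 143 299.04895104895104 227.05594405594405 ang -110.08798867357116 line -79.91214
w3 190 298.55263157894734 224.32105263157894 ang -115.19730289880764 line 78.581566
26.0667
```

View pics/w3.png

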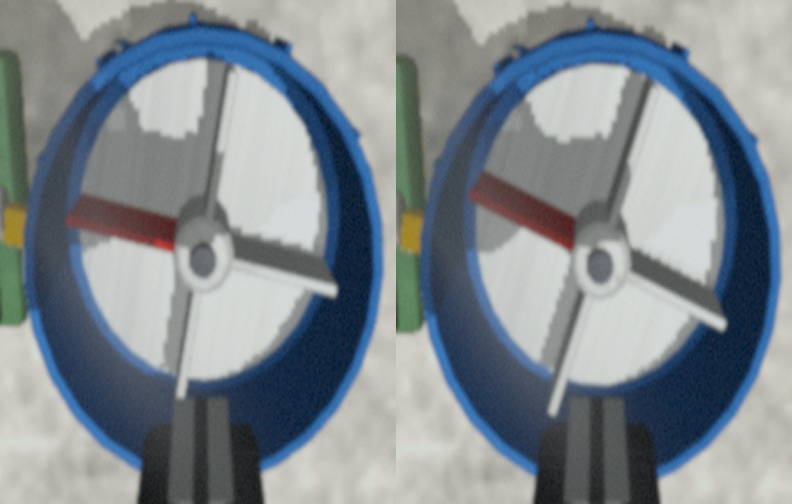

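Left is the start, right is now. The bright tip of the right-hand vane moved from crop (336,292) to (330,325), and the lower one from (181,396) to (157,413), so the impeller is short of the start angle. I'll compute by how much.

```bash
python3 - <<'E'
from h import *
d=np.load("pics/w2.npz");C=(camera_info("wrist"),d["R"],d["t"])
g=lambda x,y,z=.047:ray(C,210+x/1.8,130+y/2.4,z)[:2]
for H in ([.4825,.1065],[.484,.1065],[.4817,.1065]):
  print([ [np.rad2deg(np.arctan2(*(g(*p)-H)[::-1])).round(1),np.hypot(*(g(*p)-H)).round(4)] for p in((336,292),(330,325),(181,396),(157,413),(214,66),(247,82),(67,223),(75,190))])
E
```

```text
[[np.float64(74.7), np.float64(0.0625)], [np.float64(63.9), np.float64(0.0651)], [np.float64(-10.6), np.float64(0.0568)], [np.float64(-19.4), np.float64(0.0663)], [np.float64(175.7), np.float64(0.0586)], [np.float64(161.2), np.float64(0.0566)], [np.float64(-97.5), np.float64(0.0607)], [np.float64(-108.8), np.float64(0.059)]]
[[np.float64(76.1), np.float64(0.0622)], [np.float64(65.1), np.float64(0.0644)], [np.float64(-10.9), np.float64(0.0553)], [np.float64(-19.8), np.float64(0.0649)], [np.float64(175.8), np.float64(0.0601)], [np.float64(161.7), np.float64(0.058)], [np.float64(-98.9), np.float64(0.0609)], [np.float64(-110.2), np.float64(0.0595)]]
[[np.float64(74.0), np.float64(0.0628)], [np.float64(63.3), np.float64(0.0654)], [np.float64(-10.5), np.float64(0.0576)], [np.float64(-19.2), np.float64(0.0671)], [np.float64(175.6), np.float64(0.0578)], [np.float64(160.9), np.float64(0.0558)], [np.float64(-96.7), np.float64(0.0606)], [np.float64(-108.1), np.float64(0.0588)]]
```

It's about 10.8° short, matching the model, so I'll push the remainder and recheck from the same pose.

```bash
python3 - <<'E'
from h import *
H=[.4840,.1065]; r=.037
e=224.5+phi(-100.5,r)-phi(-111.2,r); print(e)
b=np.deg2rad(205);p=[H[0]+r*np.cos(b),H[1]+r*np.sin(b)]
arm.line_to([*p,.16],velocity=.2);arm.line_to([*p,.109],velocity=.08);print(arm.read_ft_force())
ok=push(H,r,.109,205,e,step=6,v=.05); t=arm.read_tool_pos()
if ok:
    b=np.deg2rad(e-12);q=[H[0]+r*np.cos(b),H[1]+r*np.sin(b)]
    arm.line_to([*q,.109],velocity=.07); arm.line_to([*q,.16],velocity=.12); arm.line_to([.485,.1065,.24],velocity=.2)
    im=snapshot("wrist");cv2.imwrite("pics/w4full.png",im)
    k=lambda i:cv2.resize(i[130:340,210:430],None,fx=1.8,fy=2.4,interpolation=cv2.INTER_CUBIC)
    cv2.imwrite("pics/w4.png",np.hstack([k(cv2.imread("pics/w2.png")),k(im)]))
    print(arm.read_time(),arm.read_tool_pos())
    # rotation between w2 and now: rectify disc plane z=.047 and compare gradients in polar form
    C=cam("wrist")
    def pol(i):
        a=np.deg2rad(np.arange(-180,180,.25)); R=np.linspace(.02,.055,30)
        X=np.array([[proj(C,np.array([.483+s*np.cos(x),.1065+s*np.sin(x),.047])) for s in R] for x in a],np.float32)
        return cv2.remap(cv2.cvtColor(i,cv2.COLOR_BGR2HSV)[...,1].astype(np.float32),X[...,0],X[...,1],1)
    A,B,D=[pol(cv2.imread(f"pics/{n}.png")) for n in("w2","w3full","w4full")]
    w=slice((180-130)*4,(180-70)*4)  # near red vane
    for n,M in(("w3",B),("w4",D)):
        s=range(-80,81);c=[np.abs(A[w]-np.roll(M,k,0)[w]).mean() for k in s];j=int(np.argmin(c));print(n,"short by deg",s[j]*.25,c[j],c[80])
E
```

```text
236.83079551497713
[-0.0804167   0.09439395 -0.23352514]
max F 1.0366303046520968
30.425 [0.48351788 0.10575896 0.23825241]
w3 short by deg 7.0 7.26088 23.032492
w4 short by deg -2.5 4.683301 11.099066
```

View pics/w4.png

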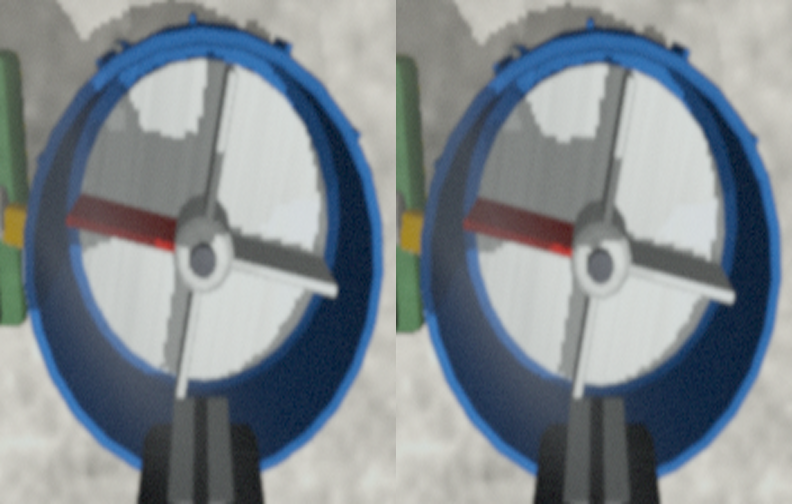

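Right (now) matches left (start) to within about 1°: the red tip is at (68,225) against (67,223). That picture was taken before the arm had quite settled, and my automatic correlation disagreed (−2.5°). I'll take a settled picture and compare numerically.

```bash
python3 - <<'E'
from h import *
arm.line_to([.485,.1065,.24],velocity=.05);arm.pause(.5)
C=cam("wrist");im=snapshot("wrist");cv2.imwrite("pics/w5full.png",im);print(arm.read_time(),arm.read_tool_pos(),arm.read_opening())
d=np.load("pics/w2.npz");C2=(C[0],d["R"],d["t"])
for n,c in(("w2",C2),("w5full",C)):
    i=cv2.imread(f"pics/{n}.png").astype(int)
    m=((i[...,2]-i[...,1]>30)&(i[...,2]-i[...,0]>20)).astype(np.uint8);m[:180]=0;m[270:]=0;m[:,:240]=0;m[:,320:]=0
    v,u=np.nonzero(m);P=np.array([ray(c,a,b,.047)[:2] for a,b in zip(u,v)],np.float32)*1000
    vx,vy,x0,y0=cv2.fitLine(P,cv2.DIST_L2,0,.01,.01).ravel()
    # upper (far) edge line: topmost red pixel per column
    uu=np.unique(u);uu=uu[(uu>254)&(uu<295)];tp=np.polyfit(uu,[v[u==q].min() for q in uu],1);bt=np.polyfit(uu,[v[u==q].max() for q in uu],1)
    f=lambda a:np.round([a[0],np.polyval(a,275)],3)
    print(n,len(u),"centroid",u.mean().round(2),v.mean().round(2),"dir",np.rad2deg(np.arctan2(-abs(vy),vx*-np.sign(vy))).round(2),"top",f(tp),"bot",f(bt))
    y=cv2.inRange(cv2.cvtColor(i.astype(np.uint8),cv2.COLOR_BGR2HSV),(15,130,90),(35,255,255));y[:,:205]=0;y[:,228:]=0;y[:200]=0;y[245:]=0;b,a=np.nonzero(y);print(" ptr px",a.mean(),b.mean())
    g=cv2.cvtColor(i.astype(np.uint8),cv2.COLOR_BGR2GRAY)[130:340,210:430];globals()[n]=g
s,_=cv2.phaseCorrelate(np.float32(w2[:,:15]),np.float32(w5full[:,:15]));print("static shift",s)
k=lambda i:cv2.resize(cv2.imread(i)[160:310,225:415],None,fx=2.1,fy=3.6,interpolation=cv2.INTER_CUBIC)
cv2.imwrite("pics/w5.png",np.hstack([k("pics/w2.png"),k("pics/w5full.png")]))
E
```

```text
31.225 [0.48500248 0.10652343 0.24004782] -0.0003897196095970279
w2 456 centroid 285.48 225.34 dir -95.96 top [-1.07000e-01  2.21371e+02] bot [1.95000e-01 2.27572e+02]
 ptr px 217.2937062937063 223.56643356643357
w5full 467 centroid 285.59 224.98 dir -96.41 top [-1.05000e-01  2.20722e+02] bot [2.11000e-01 2.27205e+02]
 ptr px 217.32167832167832 223.53146853146853
static shift (0.5774947852359382, -0.022731961810904977)
```

View pics/w5.png

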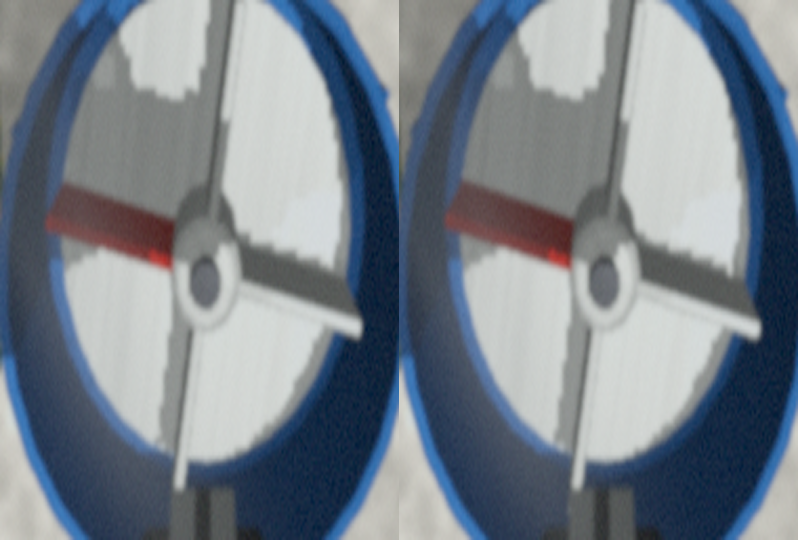

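The settled comparison shows the red vane within about 0.5° of its start, with the pointer at the same pixel. One numeric check of the lid on the pad, then I'll hand in.

```bash
python3 - <<'E'
from h import *
C=cam("wrist");i=cv2.imread("pics/w5full.png");v=cv2.cvtColor(i,cv2.COLOR_BGR2HSV)[...,2]
b,a=np.nonzero(v[300:355,515:585]<45);print("knob w",ray(C,a.mean()+515,b.mean()+300,.048))
T=cam("top");t=snapshot("top");h=cv2.cvtColor(t,cv2.COLOR_BGR2HSV);cv2.imwrite("pics/top9.png",t)
m=cv2.inRange(h,(5,70,60),(22,255,255));k=np.zeros_like(m);k[200:270,222:292]=m[200:270,222:292]
p=np.argwhere(k)[:,::-1].astype(np.float32);hull=cv2.convexHull(p);e=cv2.minEnclosingCircle(hull);print("pad now",e,ray(T,*e[0],.006))
hole=(cv2.drawContours(np.zeros_like(k),[hull.astype(int)],-1,255,-1)>0)&(k==0)
y,x=np.nonzero(cv2.morphologyEx(hole.astype(np.uint8),cv2.MORPH_OPEN,np.ones((3,3))));print("lid",len(x),x.mean(),y.mean(),ray(T,x.mean(),y.mean(),.019))
y,x=np.nonzero(h[215:255,235:275,2]<50);print("knob",len(x),ray(T,x.mean()+235,y.mean()+215,.05))
print(arm.read_ft_force())
E
```

```text
knob w [0.56995671 0.30671908 0.048     ]
pad now ((255.20053100585938, 235.7673797607422), 26.857778549194336) [0.56874584 0.3147215  0.006     ]
lid 1872 254.57799145299145 237.32745726495727 [0.56306672 0.31435152 0.019     ]
knob 0 [nan nan nan]
[ 0.51498344  0.52841366 -0.35506783]<stdin>:9: RuntimeWarning: Mean of empty slice.
  ret = ret.dtype.type(ret / rcount)
```

```bash
python3 - <<'E'
from h import *
ticket.finish_job(); print(arm.read_time())
E
```

```text
the job is handed in; nothing more can be done
the job is handed in; nothing more can be done
```

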